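Empty one bay of a tipping twin-bay tote

TASK

The white tipping tote has two bays side by side: one holds small dark rubber stoppers, the other two clear cover-glass boxes. Press the clear cover of the cover-glass bay down until it clicks and holds shut, then use the crank handle to tip the tote so that all the stoppers fall into the steel dish while the cover-glass boxes stay in their bay, and bring the tote fully back to level. Leave that cover shut, do not touch the stoppers or cover-glass boxes with the gripper, and do not push the bottles, timer or cups around.

Things in the scene. Friction and masses are not known exactly. Their poses are not given: they have to be found in the camera images.
- stand: Fixed stand of the tote: grey base plate 176 x 94 x 10 mm, aluminium cheeks at its ends (x = -78 and +78 mm, 5 mm thick, 115 mm high). Origin at table height under the middle. x runs along the pivot axis from the near bay to the far bay; the tote pours to the stand's -y side, where the dish is; the cover hinges are on its +y side.
- pivot (a point): Middle of the tote's pivot axis, fixed: at (0, -45, 105) mm in the stand's frame. The axis runs along the stand's x.
- tote (a joint): Tipping angle of the white tote (rad): 0 = level, on its stop; grows as it tips to the stand's -y side; stop at 1.65. Beyond about 1.3 loose contents slide out; hold it near 1.6 for a second. The hinge is stiff (friction 0.35 N m, about 3 to 7 N at the handle): the tote stays where it is left and must be brought back. Tote 132 mm long (stand x), 99 mm deep; rim 117 mm above the table when level.
- handle (a point): On the axis of the crank handle's bar, 122 mm from the tote's middle to the stand's -x side. The bar is a dark round rod, 10 mm thick, parallel to the pivot axis, from 87 to 140 mm out, 90 mm from the pivot axis. At tote = 0 it leans 0.80 rad from upright towards the stand's +y; at tote angle t it leans 0.80 - t. Push or hook it along its arc.
- bay_near (a point): Centre of the flat floor of the near bay (stand's -x side, next to the handle), 77 mm above the table when level; moves with the tote, axes as the stand's when level. The bay is 61 mm wide (x) and 40 mm deep; its floor, 48 mm along y, ends in a 40-degree ramp up to the pouring lip, 10 mm beyond the pivot axis to -y. A 3 mm wall as high as the rim parts the bays.
- bay_far (a point): Centre of the flat floor of the far bay (stand's +x side), shaped like the near bay; moves with the tote.
- cover_near (a joint): Opening angle (rad) of the near bay's clear cover: 0 = shut in its detent, pi/2 = upright, stop at 2.1 (leaning back to the stand's +y). Starts open, 1.35 to 2.0. It stays where it is left (0.5 N at its edge moves it). Between about 0.22 and 0.1 rad it must be pressed over a sprung bead (about 3 to 5 N at 80 mm from the hinge); then it goes down to 0 and is held.
- cover_far (a joint): The same for the cover of the far bay.
- cover_near_hinge (a point): Middle of the near cover's hinge axis, on the tote's rear (+y) rim, 120 mm above the table when level; axis along the stand's x. The cover is a flat plate 60 mm wide (x), 3 mm thick, reaching 97 mm from this axis. Shut, it points to the stand's -y.
- cover_far_hinge (a point): The same for the far bay's cover.
- cover_near_edge (a point): Middle of the free edge of the near cover, on its upper (outer) face, 95 mm from its hinge axis.
- cover_far_edge (a point): The same for the far cover.
- cover_box1: Small clear box of cover glasses with shut lid, 26 x 27 x 17 mm, origin under its middle. It lies in one of the bays (either) and must stay there.
- cover_box2: A second such box, in the same bay.
- stopper1: Dark rubber stopper with flange, 18 mm wide, 23 mm long, origin at the centre of its small end. It stands in the other bay.
- stopper2: A second such stopper, beside it.
- stopper3: A third such stopper, beside them.
- dish: Loose open steel dish under the pouring lip, 170 x 125 mm, 50 mm high, walls 3 mm, 0.5 kg, origin under its middle.
- oil_bottle: Brown dropper bottle, 32 mm wide, 99 mm high, standing behind the tote; origin under its middle. To be left alone.
- violet_bottle: Violet dropper bottle, 32 mm wide, 99 mm high, standing between the handle and the dish; origin under its middle. To be left alone.
- kitchen_timer: Round wind-up timer, 62 mm wide, 37 mm high, beside the dish; origin under its middle. To be left alone.
- cups: Stack of clear cups, 42 mm wide, 50 mm high, beside the far end of the stand; origin under its middle. To be left alone.
Things that resemble listed ones, but are neither listed nor needed, are in the scene too. Leave any green look-alike of the cover_box2 alone.

How it is judged:
By the outcome, as a careful person would: the job done as asked, in the order asked, and still so for the second after the job is handed in, with the robot touching nothing.
It also fails if it takes over 61 s, if anything falls off the work surface, if the arm or the gripper's body presses on something with over 40 N, if the wrist force passes 120 N, or if a joint passes its speed limit or range.

ROBOT

A 6-joint arm with a two-finger parallel gripper is mounted at the origin on a cart in front of the work surface, level with it; the furniture and walls round the work are solid. World frame = base frame: x ahead of the robot, y to its left, z up, the work surface at z = 0. Lengths are in mm, angles in rad, forces in N, time in s.
With the tool pointing down it reaches from about 300 to 775 mm from the base axis. Payload 14.6 kg.
Tool frame: the origin (TCP) lies at the very end of the fingers, on their centre line; the grasp point (between the pads) lies 19 mm behind it; z points along the fingers, y is the line along which they close (so a half turn about z gives the same grasp; the last joint's range is limited). The gripper opens to 94 mm and grips with 3 to 60 N. Pads are 16 mm wide; open, the fingers measure 119 mm over their backs; the gripper's body (75 mm by 177 mm) begins 78 mm behind the grasp point.
Start: joints at [1.148, 0.3, 1.521, -0, 1.321, -0.067], TCP at [191.584, 515.543, 205.446] pointing down, gripper open.
Joint ranges: [-3.03, 3.03], [-0.79, 2.21], [0.23, 2.52], [-1.04, 4.18], [0, 3.07], [-2.55, 2.55]. Speed limits (rad/s): [2.22, 2.22, 2.57, 3.14, 3.14, 3.14].

INTERFACE

Orientations are given as [roll, pitch, yaw] about the fixed x, y, z axes, in that order (R = Rz(yaw) Ry(pitch) Rx(roll)).
In Python, from cell import manip gives the robot as it stands.
- The arm moves only by the tool servo_tool, never from a script. Its argument "motion" is a list that holds one entry, the list of rows, each a list of 7 numbers: the shift along the world's x, y, z as a fraction of full scale, then the turn, a rotation vector about the world's x, y, z as a fraction of full scale, then the closure, from 0 (fully open) to 1 (shut). In form: [[[x, y, z, rx, ry, rz, gripper], ...]]. A call has 1 to 10 rows; each row is the pose to reach, as a shift and turn from the pose commanded when the call began, turning the shorter way round; what a row does not reach only later rows make up. Full scale, the value 1, is 0.5 m for a shift and pi rad for a turn. A row lasts 1/10 s, in which the tool goes at most 50 mm and 8.59 degrees, less where a joint would pass 70% of its speed; a pose out of reach is approached as far as the arm can. A call with a number of a shift or a turn outside -1 to 1 is refused whole. A call with a gripper value outside its range is refused whole. The fingers move at their own pace and stop on an object; "newtons" is the grip in N (left out, the last holds). Time passes only in rows, so rows that repeat a pose let the fingers close. It gives the time, the measured TCP pose, the force, the opening and the grip force at its end, in the units of the state.
- manip.read_state(): the state, without advancing time (a new reading comes with each control period).
- manip.camera(name): name is "side" or "top"; returns a dict with "frame" (420x560x3 uint8, red, green, blue), "range_z" (420x560 float32, mm along the optical axis (not along the pixel's ray), 0 where there is no reading), "vfov" (degrees; the focal length in pixels is half the picture's height over the tangent of half this angle, whatever the lens; pixels are square), "cx", "cy" (the principal point, pixels), "k1" (the pictures are not rectified: a ray, as slopes to the right and down, at radius r is drawn at 1 + k1 r^2 times it, then the intrinsics apply), "cam_to_world" (4x4, takes a point from camera to world coordinates). Camera axes: x right, y down, z forward; pixel columns grow to the right and rows downward; lengths in mm; the calibration is good to about 2 mm. A picture is of the moment at which its call begins.
- manip.sign_off(): hands the job in; it is judged then, once.
The state is a dict: "clock": time; "joints": joint angles; "qd": joint speeds; "effort": joint torques, N m; "eef_pos": TCP position; "eef_rot": TCP orientation; "wrist_force": force on the tool from outside, world axes, zero at the start; "moment": the same for the moment, N m; "finger_gap": finger opening in mm; "finger_force": force on a finger pad.
Only numpy, scipy, OpenCV 4.12 (cv2) and the standard library are available. Lean on these libraries where they do the work, as an engineer would, in place of code of your own. Each camera call takes 0.05 s, during which the arm holds its last target. There are 200 camera calls.

## Working session

There is one attempt and no reset: what is moved stays moved. The work goes in short steps, Python scripts to look and compute and a tool call to move; the robot and the scene stay as the last step left them, time stands still between calls to the robot, and variables do not carry over. Pictures are saved under pics/ and viewed, at most 10 in all, crops included, and the job is handed in when it is done.

Besides the shell and the picture viewer there is one more tool, called after ">>>" by a JSON object that holds its "api" and its "payload". servo_tool: Moves the arm, as the interface text tells. Its arguments: {"type":"object","properties":{"motion":{"type":"array"},"newtons":{"type":"number"}},"required":["motion"]}

```bash
mkdir -p pics
cat > h.py <<'E'
import numpy as np, cv2
from cell import manip
def shot(n,save):
    c=manip.camera(n); cv2.imwrite(f'pics/{save}.png',c['frame'][:,:,::-1]); np.save(f'/tmp/{save}.npy',c,allow_pickle=True); return c
def load(s): return np.load(f'/tmp/{s}.npy',allow_pickle=True).item()
def ray(c,u,v):
    f=210/np.tan(np.radians(c['vfov'])/2)
    K=np.array([[f,0,c['cx']],[0,f,c['cy']],[0,0,1]])
    x,y=((u-c['cx'])/f,(v-c['cy'])/f); X,Y=x,y
    for _ in range(20):
        s=1+c['k1']*(X*X+Y*Y); X,Y=x/s,y/s
    return np.stack([X,Y,np.ones_like(X)],-1)
def pt(c,u,v):  # by depth
    u=np.atleast_1d(u).astype(float);v=np.atleast_1d(v).astype(float)
    d=c['range_z'][v.astype(int),u.astype(int)]
    p=ray(c,u,v)*d[:,None]; M=np.array(c['cam_to_world']); return p@M[:3,:3].T+M[:3,3]
def onz(c,u,v,z):
    M=np.array(c['cam_to_world']); d=ray(c,np.float64(u),np.float64(v))@M[:3,:3].T; o=M[:3,3]
    return o+d*(z-o[2])/d[2]
def proj(c,P):
    M=np.array(c['cam_to_world']); q=(np.asarray(P)-M[:3,3])@M[:3,:3]; x,y=q[0]/q[2],q[1]/q[2]
    s=1+c['k1']*(x*x+y*y); f=210/np.tan(np.radians(c['vfov'])/2); return c['cx']+f*x*s,c['cy']+f*y*s
E
python3 -c "
from h import *
for n in ('side','top'):
    c=shot(n,n+'0'); print(c['vfov'],c['k1'],np.round(c['cam_to_world'],3).tolist())
print(manip.read_state())"
```

```text
49.605327992490935 -0.10776981178331863 [[0.93, -0.204, 0.307, 284.713], [-0.368, -0.535, 0.76, -990.138], [0.009, -0.819, -0.573, 645.192], [0.0, 0.0, 0.0, 1.0]]
44.06592660098896 0.052646305727884306 [[-0.003, -0.972, 0.235, 335.876], [-1.0, 0.003, 0.002, -327.35], [-0.003, -0.235, -0.972, 1061.006], [0.0, 0.0, 0.0, 1.0]]
{'clock': 0.1, 'joints': array([ 1.14839752e+00,  3.00397058e-01,  1.52150899e+00,  3.61975433e-05,
        1.32068496e+00, -6.66442766e-02]), 'qd': array([ 0.0007231 , -0.00292534, -0.00174044, -0.00157201,  0.00088584,
        0.00018016]), 'effort': array([ 6.52433428e-04, -5.32648230e+01, -3.53284907e+01,  7.09524332e-02,
        2.35185988e-02, -5.22928201e-05]), 'eef_pos': array([191.48717394, 515.34751179, 204.95743541]), 'eef_rot': array([-3.14059885e+00, -1.01469861e-04,  2.78582909e+00]), 'wrist_force': array([-0.69459154, -0.33069098,  0.85113167]), 'moment': array([ 0.01524728,  0.0730304 , -0.00606821]), 'finger_force': 0.0, 'finger_gap': 93.63292938054455}
```

View pics/top0.png

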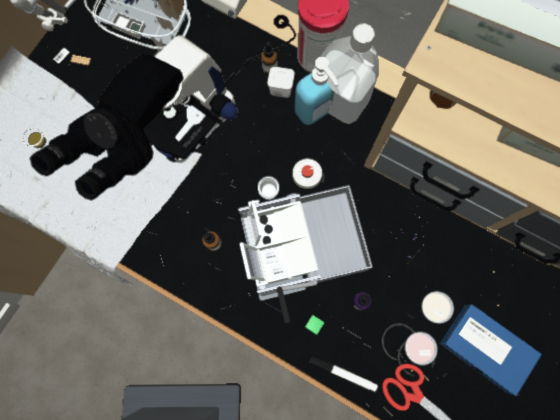

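View pics/side0.png

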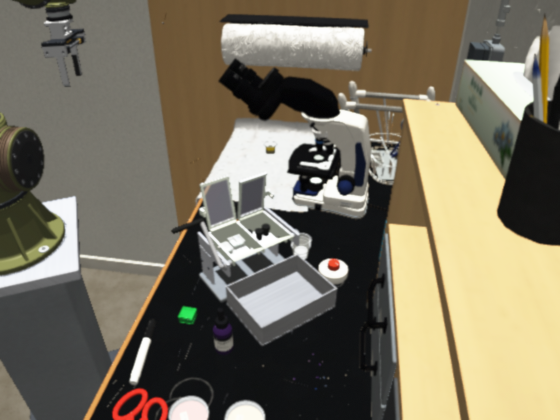

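The top view shows the tote at (280,245), the handle at (283,305), the dish at (335,235), the violet bottle at (362,300), the timer at (307,173), the cups at (268,187) and the oil bottle at (211,240). The boxes look to be in the near bay, next to the handle. I'll zoom in to check.

```bash
python3 -c "
import cv2,numpy as np
t=cv2.imread('pics/top0.png')[170:330,190:390]; s=cv2.imread('pics/side0.png')[160:360,165:365]
t=cv2.resize(t,(400*1,320),interpolation=2); s=cv2.resize(s,(400,400),interpolation=2)
o=np.zeros((400,800,3),np.uint8); o[:320,:400]=t; o[:,400:]=s; cv2.imwrite('pics/z0.png',o)
from h import *
c=load('top0')
# sample depth points
for n,u,v in [('cornerdish',350,187),('dish',369,268),('handle end',287,319),('handle mid',283,300),('violet',362,300),('oil',211,240),('cups',268,186),('timer',307,172),('divider',283,243),('tote TR',297,204),('green',315,325)]:
    print(n,np.round(pt(c,u,v)[0]))
print('dish c', [np.round(onz(c,*p,50)) for p in [(350,187),(371,268)]])
"
```

```text
cornerdish [ 627. -463.    0.]
dish [ 451. -489.   42.]
handle end [ 352. -328.  168.]
handle mid [ 383. -321.  172.]
violet [ 388. -468.   78.]
oil [ 502. -183.   76.]
cups [ 625. -290.   18.]
timer [ 650. -370.   36.]
divider [ 491. -321.  103.]
tote TR [ 563. -348.  114.]
green [ 336. -327. 1061.]
dish c [array([ 613., -456.,   50.]), array([ 450., -492.,   50.])]
```

View pics/z0.png

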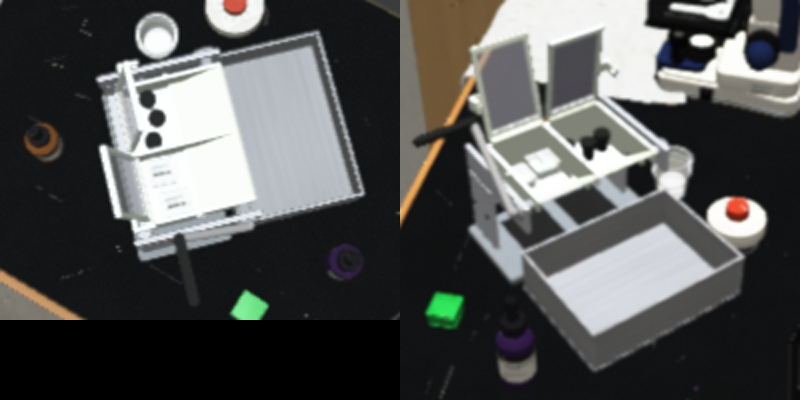

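The boxes are in the near bay (handle side, crop (165,185)) and the three stoppers are in the far bay. Both covers are open. Next I'll refine the stand's pose.

```bash
cat > m.py <<'E'
from h import *
def cloud(s):
    c=load(s); v,u=np.mgrid[0:420,0:560]; u=u.ravel();v=v.ravel(); P=pt(c,u,v); ok=c['range_z'].ravel()>0
    return P[ok],c['frame'].reshape(-1,3)[ok].astype(int),u[ok],v[ok]
if __name__=='__main__':
    for s in ('top0','side0'):
        P,C,u,v=cloud(s); x,y,z=P.T
        roi=(abs(x-470)<170)&(abs(y+330)<110)
        h=roi&(C.max(1)<70)&(z>150)&(z<185)&(x<430); 
        if h.sum()>5:
            Q=P[h]; l=cv2.fitLine(Q.astype(np.float32),2,0,.1,.1).ravel(); t=(Q-l[3:])@l[:3]; print(s,'handle',h.sum(),Q.mean(0).round(),l[:3].round(3),(l[3:]+l[:3]*t.min()).round(),(l[3:]+l[:3]*t.max()).round(),'yaw',np.arctan(l[1]/l[0]))
        r=roi&(abs(z-117)<3)&(C.min(1)>130)&(x>410); R=cv2.minAreaRect(P[r][:,:2].astype(np.float32)); print('rim',r.sum(),R)
        a=.217; M=np.array([[np.cos(a),-np.sin(a)],[np.sin(a),np.cos(a)]])
        q=(P[:,:2]-[492,-317])@M
        for n,b in (('near',(-66,-3)),('far',(3,66))):
            k=(q[:,0]>b[0])&(q[:,0]<b[1])&(q[:,1]>15)&(q[:,1]<110)&(z>128)&(z<225)
            L=np.c_[q[k],z[k]]; print(n,k.sum(),L.min(0).round(),L.max(0).round())
            if k.sum()>30:
                for zz in range(130,220,15):
                    w=abs(L[:,2]-zz)<7; 
                    if w.any(): print(zz,np.median(L[w],0).round(),end=' ')
                print()
E
python3 m.py
```

```text
top0 handle 201 [ 374. -321.  172.] [0.972 0.234 0.012] [ 347. -328.  171.] [ 404. -314.  172.] yaw 0.23662476
rim 714 ((486.69976806640625, -315.72247314453125), (172.51048278808594, 115.9655990600586), 15.26764965057373)
near 562 [-66.  45. 128.] [ -4.  70. 218.]
130 [-32.  47. 131.] 145 [-32.  50. 145.] 160 [-35.  53. 160.] 175 [-37.  57. 175.] 190 [-34.  60. 190.] 205 [-37.  63. 204.] 
far 307 [  3.  31. 128.] [ 64.  49. 221.]
130 [ 35.  48. 131.] 145 [ 37.  46. 146.] 160 [ 30.  44. 160.] 175 [ 35.  42. 174.] 190 [ 33.  39. 191.] 205 [ 28.  37. 202.] 
side0 handle 161 [ 376. -325.  171.] [0.97  0.244 0.015] [ 347. -332.  171.] [ 406. -317.  172.] yaw 0.24698736
rim 614 ((486.63494873046875, -317.88983154296875), (172.385009765625, 115.61817169189453), 15.371044158935547)
near 1320 [-65.  41. 128.] [ -3.  69. 217.]
130 [-35.  46. 133.] 145 [-35.  49. 145.] 160 [-35.  52. 160.] 175 [-36.  55. 175.] 190 [-35.  58. 190.] 205 [-34.  62. 205.] 
far 932 [  3.  26. 128.] [ 66.  47. 219.]
130 [ 31.  44. 132.] 145 [ 32.  42. 145.] 160 [ 32.  40. 160.] 175 [ 34.  38. 174.] 190 [ 31.  36. 190.] 205 [ 31.  33. 205.]
```

```bash
cat >> m.py <<'E'
    print('---')
    for s in ('top0','side0'):
        P,C,u,v=cloud(s); z=P[:,2]; a=.24; M=np.array([[np.cos(a),-np.sin(a)],[np.sin(a),np.cos(a)]]); q=(P[:,:2]-[490,-317])@M
        for b in ((-60,-6),(6,60)):
            k=(q[:,0]>b[0])&(q[:,0]<b[1])&(q[:,1]>20)&(q[:,1]<90)&(z>135)&(z<212)
            Q=P[k]
            for _ in range(4):
                m=Q.mean(0); n=np.linalg.svd(Q-m)[2][2]; d=(Q-m)@n; Q=Q[abs(d)<max(1.5,1.5*d.std())]
            n*=np.sign(n[1]); print(s,b,len(Q),m.round(),n.round(3),'yaw',np.arctan2(-n[0],n[1]).round(3),'open',(np.pi/2-np.arcsin(n[2])).round(3))
        k=(abs(z-117)<2.5)&(abs(q[:,0])<80)&(abs(q[:,1])<80)&(C.min(1)>120); L=np.c_[q[k],z[k]]
        # rim lines: rear/front y extents by x bins, end x by y bins
        for lo in range(-60,61,20):
            w=abs(L[:,0]-lo)<8; print(lo,w.sum(),L[w][:,1].min().round(),L[w][:,1].max().round(),end='; ')
        print()
        for lo in range(-50,51,20):
            w=abs(L[:,1]-lo)<8; print(lo,w.sum(),L[w][:,0].min().round(),L[w][:,0].max().round(),end='; ') if w.any() else 0
        print()
E
python3 m.py|sed '1,/---/d'
```

```text
top0 (-60, -6) 343 [ 444. -270.  173.] [-0.235  0.948 -0.213] yaw 0.243 open 1.785
top0 (6, 60) 161 [ 513. -270.  173.] [-0.232  0.962  0.142] yaw 0.237 open 1.428
-60 98 -53.0 48.0; -40 23 -52.0 -44.0; -20 30 -53.0 42.0; 0 109 -52.0 48.0; 20 23 -53.0 -43.0; 40 22 -53.0 -45.0; 60 81 -52.0 30.0; 
-50 225 -80.0 80.0; -30 69 -79.0 80.0; -10 65 -78.0 80.0; 10 69 -78.0 80.0; 30 47 -78.0 80.0; 50 40 -78.0 80.0; 
side0 (-60, -6) 756 [ 445. -271.  174.] [-0.233  0.949 -0.212] yaw 0.241 open 1.785
side0 (6, 60) 607 [ 514. -273.  174.] [-0.234  0.961  0.146] yaw 0.239 open 1.425
-60 104 -54.0 47.0; -40 21 -53.0 44.0; -20 23 -54.0 45.0; 0 104 -54.0 47.0; 20 19 -55.0 46.0; 40 18 -54.0 46.0; 60 105 -54.0 47.0; 
-50 166 -79.0 79.0; -30 73 -78.0 79.0; -10 59 -75.0 80.0; 10 52 -78.0 80.0; 30 65 -78.0 80.0; 50 78 -79.0 80.0;
```

>>> {"api": "servo_tool", "payload": {"motion": [[[0.27, -0.88, 0.12, 0, 0, -0.4, 1], [0.27, -0.88, 0.12, 0, 0, -0.4, 1], [0.27, -0.88, 0.12, 0, 0, -0.4, 1], [0.27, -0.88, 0.12, 0, 0, -0.4, 1], [0.27, -0.88, 0.12, 0, 0, -0.4, 1], [0.27, -0.88, 0.12, 0, 0, -0.4, 1], [0.27, -0.88, 0.12, 0, 0, -0.4, 1], [0.27, -0.88, 0.12, 0, 0, -0.4, 1], [0.27, -0.88, 0.12, 0, 0, -0.4, 1], [0.27, -0.88, 0.12, 0, 0, -0.4, 1]]]}}

```text
clock: 1.1
eef_pos: [327.2, 72.2, 266.0]
eef_rot: [3.141, 0.0, 1.523]
wrist_force: [0.1, -0.0, 0.4]
finger_gap: 17.4
finger_force: 0.0
```

```bash
cat > s.py <<'E'
import sys; from h import *
from scipy.spatial.transform import Rotation as R
a=.24; O=np.array([490,-315.7])
def w(x,y,z): return np.array([O[0]+x*np.cos(a)-y*np.sin(a),O[1]+x*np.sin(a)+y*np.cos(a),z])
def go(*pts):
    s=manip.read_state(); p=s['eef_pos']; r=R.from_euler('xyz',s['eef_rot']); t=R.from_euler('xyz',[np.pi,0,a])
    c,sn=np.cos(a),np.sin(a); d=p[:2]-O; print('t',s['clock'],'world',p.round(1),'stand',(d@[c,sn]).round(1),(d@[-sn,c]).round(1),'F',s['wrist_force'].round(1),'gap',round(s['finger_gap'],1),'rot',s['eef_rot'].round(3),'turn',((t*r.inv()).as_rotvec()/np.pi).round(4),'j',s['joints'].round(2))
    for q in pts: print(q,((w(*q)-p)/500).round(4).tolist())
E
python3 -c "
from s import *; go((-40,98,230),(-40,98,188))"
```

```text
t 1.1 world [327.2  72.2 266. ] stand -65.9 415.4 F [ 0.1 -0.   0.4] gap 17.4 rot [3.141 0.    1.523] turn [ 3.000e-04  2.000e-04 -4.083e-01] j [ 0.11 -0.25  1.95 -0.    1.45  0.16]
(-40, 98, 230) [0.2013, -0.6044, -0.072]
(-40, 98, 188) [0.2013, -0.6044, -0.156]
```

>>> {"api": "servo_tool", "payload": {"motion": [[[0.2, -0.6, -0.07, 0, 0, -0.408, 1], [0.2, -0.6, -0.07, 0, 0, -0.408, 1], [0.2, -0.6, -0.07, 0, 0, -0.408, 1], [0.2, -0.6, -0.07, 0, 0, -0.408, 1], [0.2, -0.6, -0.07, 0, 0, -0.408, 1], [0.2, -0.6, -0.07, 0, 0, -0.408, 1], [0.2, -0.6, -0.07, 0, 0, -0.408, 1], [0.2, -0.6, -0.07, 0, 0, -0.408, 1], [0.2, -0.6, -0.156, 0, 0, -0.408, 1], [0.2, -0.6, -0.156, 0, 0, -0.408, 1]]]}}

```text
clock: 2.1
eef_pos: [424.7, -223.5, 183.3]
eef_rot: [-3.136, 0.005, 0.246]
wrist_force: [-0.1, 0.2, -0.5]
finger_gap: 0.1
finger_force: 0.0
```

```bash
python3 -c "
from s import *
P=[(-40,80,188)]
for f in (1.5,1.3,1.1,.9,.7,.5,.35,.25):
    P.append((-40,round(44-82*np.cos(f)+12.5+2.5*np.sin(f)),round(120+82*np.sin(f)+2*np.cos(f))))
go(*P)"
```

```text
t 2.1 world [ 424.7 -223.5  183.3] stand -41.5 105.1 F [-0.1  0.2 -0.5] gap 0.1 rot [-3.136  0.005  0.246] turn [-0.0013 -0.0021 -0.0019] j [-0.56  0.17  1.74 -0.    1.24  0.76]
(-40, 80, 188) [0.0149, -0.0481, 0.0093]
(-40, 53, 202) [0.0277, -0.1005, 0.0373]
(-40, 37, 200) [0.0353, -0.1316, 0.0333]
(-40, 22, 194) [0.0425, -0.1607, 0.0213]
(-40, 7, 185) [0.0496, -0.1899, 0.0033]
(-40, -5, 174) [0.0553, -0.2132, -0.0187]
(-40, -14, 161) [0.0596, -0.2307, -0.0447]
(-40, -20, 150) [0.0624, -0.2423, -0.0667]
(-40, -22, 142) [0.0634, -0.2462, -0.0827]
```

>>> {"api": "servo_tool", "payload": {"motion": [[[0.01, -0.04, 0.0, 0, 0, 0, 1], [0.016, -0.065, 0.015, 0, 0, 0, 1], [0.022, -0.092, 0.028, 0, 0, 0, 1], [0.03, -0.123, 0.024, 0, 0, 0, 1], [0.0375, -0.152, 0.012, 0, 0, 0, 1], [0.0445, -0.181, -0.006, 0, 0, 0, 1], [0.05, -0.205, -0.028, 0, 0, 0, 1], [0.0545, -0.222, -0.054, 0, 0, 0, 1], [0.0575, -0.234, -0.076, 0, 0, 0, 1], [0.0575, -0.234, -0.076, 0, 0, 0, 1]]]}}

```text
clock: 3.1
eef_pos: [454.8, -341.4, 147.3]
eef_rot: [-3.139, 0.002, 0.247]
wrist_force: [0.4, -0.4, 0.1]
finger_gap: 0.5
finger_force: 0.0
```

```bash
python3 -c "
from s import *
shot('side','side1')
go((-40,-24,140),(-40,-24,130),(-40,-24,122),(-40,-24,119))"
```

```text
t 3.15 world [ 455.  -341.3  148.5] stand -40.0 -16.5 F [-0.1  0.3  0.1] gap 0.5 rot [-3.14e+00  1.00e-03  2.47e-01] turn [-0.0004 -0.0005 -0.0024] j [-0.71  0.39  1.53  0.    1.22  0.62]
(-40, -24, 140) [0.0036, -0.0145, -0.0169]
(-40, -24, 130) [0.0036, -0.0145, -0.0369]
(-40, -24, 122) [0.0036, -0.0145, -0.0529]
(-40, -24, 119) [0.0036, -0.0145, -0.0589]
```

View pics/side1.png

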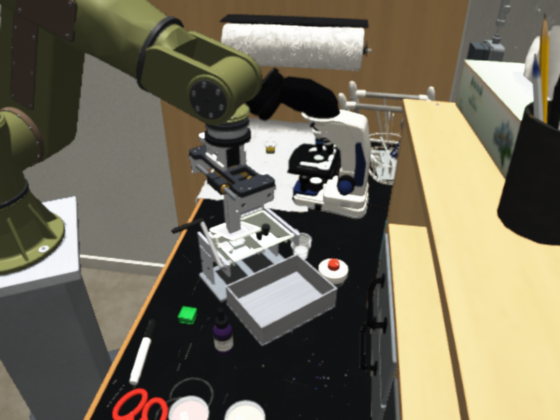

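The near cover is being folded down under the fingers at about (240,220). The gripper hides the far cover. I'll press on.

>>> {"api": "servo_tool", "payload": {"motion": [[[0.004, -0.0145, -0.01, 0, 0, 0, 1], [0.004, -0.0145, -0.02, 0, 0, 0, 1], [0.004, -0.0145, -0.03, 0, 0, 0, 1], [0.004, -0.0145, -0.04, 0, 0, 0, 1], [0.004, -0.0145, -0.047, 0, 0, 0, 1], [0.004, -0.0145, -0.051, 0, 0, 0, 1], [0.004, -0.0145, -0.053, 0, 0, 0, 1], [0.004, -0.0145, -0.055, 0, 0, 0, 1], [0.004, -0.0145, -0.055, 0, 0, 0, 1]]]}}

```text
clock: 4.05
eef_pos: [457.4, -348.6, 122.2]
eef_rot: [-3.142, -0.0, 0.247]
wrist_force: [-0.5, 1.0, 2.2]
finger_gap: 0.1
finger_force: 1.0
```

```bash
python3 -c "
from s import *
go()"
```

```text
t 4.05 world [ 457.4 -348.6  122.2] stand -39.5 -24.2 F [-0.5  1.   2.2] gap 0.1 rot [-3.142 -0.     0.247] turn [-0.      0.     -0.0024] j [-0.72  0.43  1.54  0.    1.17  0.61]
```

>>> {"api": "servo_tool", "payload": {"motion": [[[0, 0, -0.004, 0, 0, 0, 1], [0, 0, -0.008, 0, 0, 0, 1], [0, 0, -0.008, 0, 0, 0, 1]]]}}

```text
clock: 4.35
eef_pos: [457.8, -348.7, 120.7]
eef_rot: [3.14, -0.001, 0.248]
wrist_force: [-8.6, 9.5, 27.1]
finger_gap: 0.2
finger_force: 13.6
```

>>> {"api": "servo_tool", "payload": {"motion": [[[0, 0, 0.02, 0, 0, 0, 1], [0, 0.02, 0.12, 0, 0, 0, 1], [-0.05, 0.04, 0.2, 0, 0, 0, 1], [-0.15, 0.05, 0.22, 0, 0, 0, 0.75], [-0.25, 0.05, 0.22, 0, 0, 0, 0.75], [-0.25, 0.05, 0.22, 0, 0, 0, 0.75], [-0.25, 0.05, 0.22, 0, 0, 0, 0.75]]]}}

```text
clock: 5.05
eef_pos: [332.0, -324.0, 228.5]
eef_rot: [3.14, -0.001, 0.246]
wrist_force: [0.1, 0.3, 0.1]
finger_gap: 22.8
finger_force: 0.0
```

```bash
python3 -c "
from s import *
c=shot('side','side2'); d=shot('top','top2')
o=np.zeros((400,800,3),np.uint8); o[:,:400]=cv2.resize(c['frame'][160:360,165:365,::-1],(400,400)); o[:320,400:]=cv2.resize(d['frame'][170:330,190:390,::-1],(400,320)); cv2.imwrite('pics/z2.png',o)
go((-118,24,215),(-118,21,148))
from m import cloud
for s in ('side2','top2'):
    P,C,u,v=cloud(s);q=(P[:,:2]-O)@np.array([[np.cos(a),-np.sin(a)],[np.sin(a),np.cos(a)]])
    k=(q[:,0]>-60)&(q[:,0]<-6)&(abs(q[:,1])<40)&(P[:,2]<180); print(np.percentile(P[k,2],[5,50,90,98]))
    for y in (-30,0,30):print(y,np.median(P[k&(abs(q[:,1]-y)<6),2]))
"
```

```text
t 5.15 world [ 333.  -323.9  228. ] stand -154.4 29.4 F [0.1 0.6 0.4] gap 23.7 rot [ 3.141 -0.     0.247] turn [ 0.      0.0001 -0.0024] j [-0.85  0.09  1.72  0.    1.33  0.47]
(-118, 24, 215) [0.0733, 0.0069, -0.0259]
(-118, 21, 148) [0.0747, 0.0011, -0.1599]
[ 11.3708592  122.51367931 124.0993017  125.10928066]
-30 123.04283965942375
0 121.64103940364078
30 121.80771600654407
[119.16858833 122.4386209  124.65465269 125.90375801]
-30 122.29158812837306
0 122.75423897297458
30 122.56589741092307
```

View pics/z2.png

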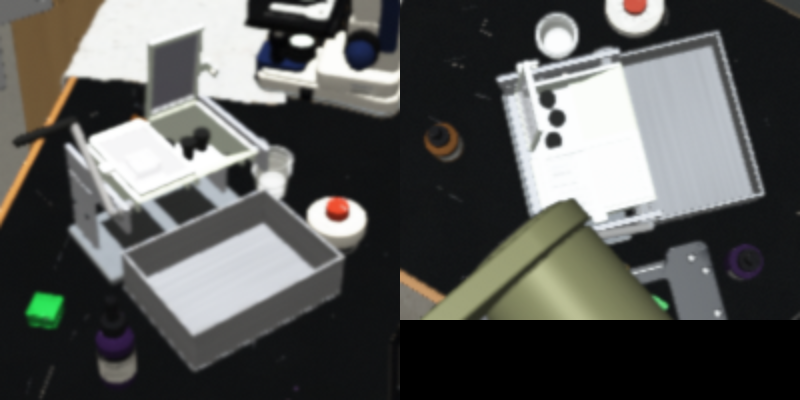

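Both views show the near cover lying flat at about 122 mm along its whole length, so it's shut. The far cover is still open and the stoppers are in place. Now I'll straddle the handle bar.

>>> {"api": "servo_tool", "payload": {"motion": [[[0.04, 0.003, 0, 0, 0, 0, 0.76], [0.068, 0.003, 0, 0, 0, 0, 0.77], [0.068, 0.001, -0.03, 0, 0, 0, 0.77], [0.068, 0.0, -0.09, 0, 0, 0, 0.77], [0.068, 0.0, -0.14, 0, 0, 0, 0.77], [0.068, 0.0, -0.16, 0, 0, 0, 0.77], [0.068, 0.0, -0.16, 0, 0, 0, 0.77]]]}}

```text
clock: 5.85
eef_pos: [366.6, -323.3, 146.8]
eef_rot: [-3.139, 0.001, 0.248]
wrist_force: [0.3, 0.4, 0.0]
finger_gap: 21.5
finger_force: 0.0
```

```bash
cat > arc.py <<'E'
from s import *
shot('side','side3')
P=[]
for t in np.arange(0,1.66,.1).tolist()+[1.62]:
    l=.8-t; P.append((-122,round(-45+90*np.sin(l),1),round(105+90*np.cos(l)-20,1)))
go(*P)
E
python3 arc.py; python3 -c "
import cv2; i=cv2.imread('pics/side3.png')[150:300,130:330]; cv2.imwrite('pics/z3.png',cv2.resize(i,(800,600)))"
```

```text
t 5.9 world [ 366.9 -323.7  148.1] stand -121.5 21.5 F [-0.6 -1.  -0.2] gap 21.6 rot [-3.141  0.     0.248] turn [-0.0001 -0.0001 -0.0025] j [-0.8   0.22  1.76  0.    1.16  0.52]
(-122, np.float64(19.6), np.float64(147.7)) [-0.0001, -0.0039, -0.0008]
(-122, np.float64(13.0), np.float64(153.8)) [0.003, -0.0167, 0.0114]
(-122, np.float64(5.8), np.float64(159.3)) [0.0065, -0.0307, 0.0224]
(-122, np.float64(-1.9), np.float64(164.0)) [0.0101, -0.0456, 0.0318]
(-122, np.float64(-10.0), np.float64(167.9)) [0.014, -0.0614, 0.0396]
(-122, np.float64(-18.4), np.float64(171.0)) [0.018, -0.0777, 0.0458]
(-122, np.float64(-27.1), np.float64(173.2)) [0.0221, -0.0946, 0.0502]
(-122, np.float64(-36.0), np.float64(174.6)) [0.0263, -0.1119, 0.053]
(-122, np.float64(-45.0), np.float64(175.0)) [0.0306, -0.1293, 0.0538]
(-122, np.float64(-54.0), np.float64(174.6)) [0.0349, -0.1468, 0.053]
(-122, np.float64(-62.9), np.float64(173.2)) [0.0391, -0.1641, 0.0502]
(-122, np.float64(-71.6), np.float64(171.0)) [0.0433, -0.181, 0.0458]
(-122, np.float64(-80.0), np.float64(167.9)) [0.0473, -0.1973, 0.0396]
(-122, np.float64(-88.1), np.float64(164.0)) [0.0511, -0.2131, 0.0318]
(-122, np.float64(-95.8), np.float64(159.3)) [0.0548, -0.228, 0.0224]
(-122, np.float64(-103.0), np.float64(153.8)) [0.0582, -0.242, 0.0114]
(-122, np.float64(-109.6), np.float64(147.7)) [0.0613, -0.2548, -0.0008]
(-122, np.float64(-110.8), np.float64(146.4)) [0.0619, -0.2572, -0.0034]
```

View pics/z3.png

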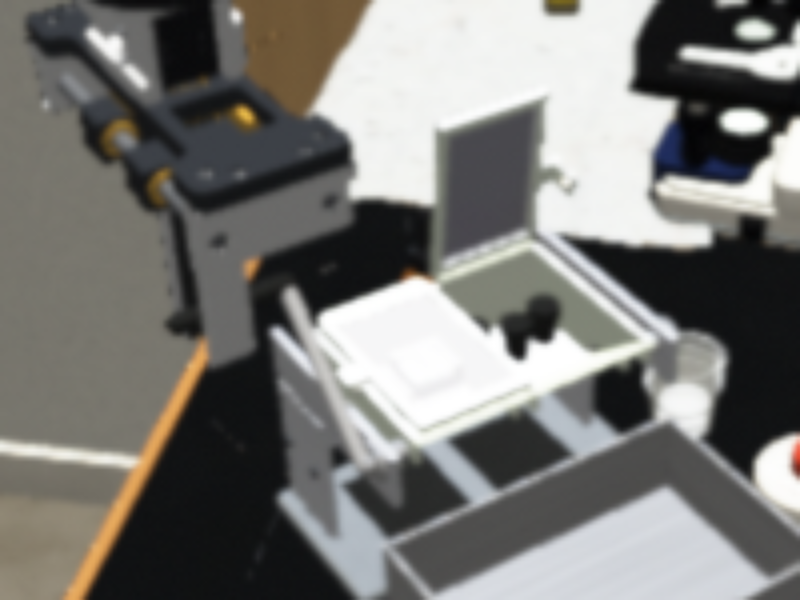

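The bar runs between the two fingers, visible at (180,320) and (270,285). I'll grip it lightly and follow the arc.

>>> {"api": "servo_tool", "payload": {"motion": [[[0, -0.004, 0, 0, 0, 0, 1], [0, -0.004, 0, 0, 0, 0, 1], [0, -0.004, 0, 0, 0, 0, 1], [0.003, -0.0167, 0.0114, 0, 0, 0, 1], [0.0065, -0.0307, 0.0224, 0, 0, 0, 1], [0.01, -0.0456, 0.0318, 0, 0, 0, 1], [0.014, -0.0614, 0.0396, 0, 0, 0, 1], [0.018, -0.0777, 0.0458, 0, 0, 0, 1], [0.022, -0.0946, 0.05, 0, 0, 0, 1], [0.022, -0.0946, 0.05, 0, 0, 0, 1]]], "newtons": 10}}

```text
clock: 6.9
eef_pos: [377.9, -371.8, 174.7]
eef_rot: [3.14, -0.001, 0.247]
wrist_force: [-0.3, 0.6, 7.4]
finger_gap: 9.9
finger_force: 10.0
```

```bash
python3 -c "
exec(open('arc.py').read().replace('side3','side4'))" | sed '2,7d'
```

```text
t 6.95 world [ 377.9 -371.8  174.7] stand -122.2 -27.8 F [-0.4  0.8  6.9] gap 9.6 rot [ 3.139e+00 -1.000e-03  2.470e-01] turn [ 0.0006  0.0006 -0.0023] j [-0.85  0.28  1.62  0.    1.24  0.48]
(-122, np.float64(-27.1), np.float64(173.2)) [0.0001, 0.0015, -0.0031]
(-122, np.float64(-36.0), np.float64(174.6)) [0.0043, -0.0158, -0.0003]
(-122, np.float64(-45.0), np.float64(175.0)) [0.0086, -0.0333, 0.0005]
(-122, np.float64(-54.0), np.float64(174.6)) [0.0129, -0.0507, -0.0003]
(-122, np.float64(-62.9), np.float64(173.2)) [0.0171, -0.068, -0.0031]
(-122, np.float64(-71.6), np.float64(171.0)) [0.0212, -0.0849, -0.0075]
(-122, np.float64(-80.0), np.float64(167.9)) [0.0252, -0.1013, -0.0137]
(-122, np.float64(-88.1), np.float64(164.0)) [0.0291, -0.117, -0.0215]
(-122, np.float64(-95.8), np.float64(159.3)) [0.0327, -0.132, -0.0309]
(-122, np.float64(-103.0), np.float64(153.8)) [0.0361, -0.1459, -0.0419]
(-122, np.float64(-109.6), np.float64(147.7)) [0.0393, -0.1588, -0.0541]
(-122, np.float64(-110.8), np.float64(146.4)) [0.0399, -0.1611, -0.0567]
```

>>> {"api": "servo_tool", "payload": {"motion": [[[0.0042, -0.017, 0.003, 0, 0, 0, 1], [0.0085, -0.035, 0.0035, 0, 0, 0, 1], [0.0128, -0.052, 0.003, 0, 0, 0, 1], [0.017, -0.07, 0, 0, 0, 0, 1], [0.021, -0.086, -0.0045, 0, 0, 0, 1], [0.025, -0.103, -0.0107, 0, 0, 0, 1], [0.029, -0.1185, -0.0185, 0, 0, 0, 1], [0.0326, -0.1335, -0.028, 0, 0, 0, 1], [0.036, -0.1475, -0.039, 0, 0, 0, 1], [0.0392, -0.16, -0.051, 0, 0, 0, 1]]]}}

```text
clock: 7.95
eef_pos: [397.1, -451.5, 147.2]
eef_rot: [3.142, -0.0, 0.247]
wrist_force: [-1.1, 5.0, 3.1]
finger_gap: 9.5
finger_force: 10.0
```

>>> {"api": "servo_tool", "payload": {"motion": [[[0.0005, -0.003, -0.004, 0, 0, 0, 1], [0.0005, -0.003, -0.004, 0, 0, 0, 1], [0.0005, -0.003, -0.004, 0, 0, 0, 1], [0.0005, -0.003, -0.004, 0, 0, 0, 1], [0.0005, -0.003, -0.004, 0, 0, 0, 1], [0.0005, -0.003, -0.004, 0, 0, 0, 1], [0.0005, -0.003, -0.004, 0, 0, 0, 1], [0.0005, -0.003, -0.004, 0, 0, 0, 1], [0.0005, -0.003, -0.004, 0, 0, 0, 1], [0.0005, -0.003, -0.004, 0, 0, 0, 1]]]}}

```text
clock: 8.95
eef_pos: [397.3, -452.7, 145.5]
eef_rot: [3.141, -0.0, 0.247]
wrist_force: [3.2, -4.1, -1.8]
finger_gap: 9.7
finger_force: 10.0
```

```bash
python3 -c "
from s import *
c=shot('side','side5'); d=shot('top','top5')
o=np.zeros((400,800,3),np.uint8); o[:,:400]=cv2.resize(c['frame'][160:360,165:365,::-1],(400,400)); o[:320,400:]=cv2.resize(d['frame'][170:330,190:390,::-1],(400,320)); cv2.imwrite('pics/z5.png',o)
go()"
```

```text
t 9.05 world [ 397.3 -452.7  145.5] stand -122.6 -111.1 F [ 3.7 -4.4 -0.2] gap 9.9 rot [ 3.141 -0.     0.247] turn [ 0.0002  0.0001 -0.0024] j [-0.91  0.47  1.43 -0.    1.24  0.41]
```

View pics/z5.png

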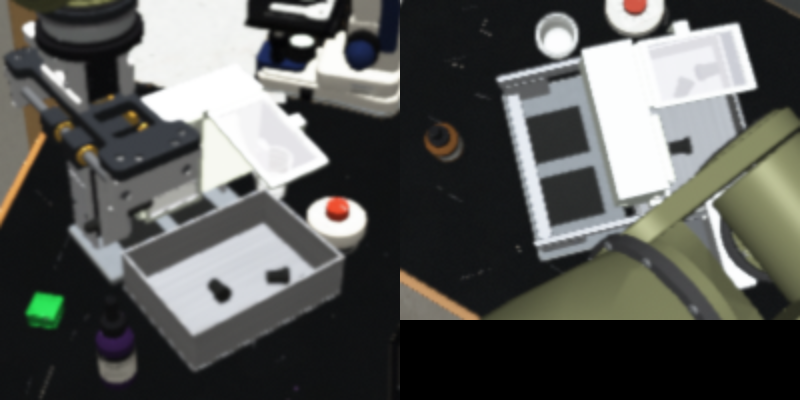

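The tote is tipped. The top view shows three dark blobs in the dish, one at (680,145) and two through the far cover at (685,85) and (705,70). The side view shows only two. I'll check the positions before returning.

```bash
python3 -c "
from s import *
c=load('top5'); d=load('side5')
for p in [(332.5,212.5),(342.5,205),(330,242.5)]:
    q=onz(c,*p,12); print(q.round(), 'in side:',np.round(proj(d,q)))
print([onz(d,*p,12).round() for p in [(275,305),(304,297)]])"
```

```text
[ 569. -423.   12.] in side: [306. 298.]
[ 585. -444.   12.] in side: [318. 304.]
[ 507. -417.   12.] in side: [274. 304.]
[array([ 507., -418.,   12.]), array([ 568., -419.,   12.])]
```

The third blob lies behind the dish's front wall in the side view, so all three are in the dish. I'll bring the tote back along the arc.

```bash
python3 -c "
from s import *
go(*[(-122,float(round(-45+90*np.sin(l),1)),float(round(105+90*np.cos(l)-20,1))) for l in np.arange(-.7,.96,.1)])"
```

```text
t 9.05 world [ 397.3 -452.7  145.5] stand -122.6 -111.1 F [ 3.7 -4.4 -0.2] gap 9.9 rot [ 3.141 -0.     0.247] turn [ 0.0002  0.0001 -0.0024] j [-0.91  0.47  1.43 -0.    1.24  0.41]
(-122, -103.0, 153.8) [-0.0026, 0.0159, 0.0166]
(-122, -95.8, 159.3) [-0.006, 0.0299, 0.0276]
(-122, -88.1, 164.0) [-0.0097, 0.0449, 0.037]
(-122, -80.0, 167.9) [-0.0135, 0.0606, 0.0448]
(-122, -71.6, 171.0) [-0.0175, 0.0769, 0.051]
(-122, -62.9, 173.2) [-0.0216, 0.0939, 0.0554]
(-122, -54.0, 174.6) [-0.0259, 0.1111, 0.0582]
(-122, -45.0, 175.0) [-0.0301, 0.1286, 0.059]
(-122, -36.0, 174.6) [-0.0344, 0.1461, 0.0582]
(-122, -27.1, 173.2) [-0.0387, 0.1634, 0.0554]
(-122, -18.4, 171.0) [-0.0428, 0.1803, 0.051]
(-122, -10.0, 167.9) [-0.0468, 0.1966, 0.0448]
(-122, -1.9, 164.0) [-0.0506, 0.2124, 0.037]
(-122, 5.8, 159.3) [-0.0543, 0.2273, 0.0276]
(-122, 13.0, 153.8) [-0.0577, 0.2413, 0.0166]
(-122, 19.6, 147.7) [-0.0609, 0.2541, 0.0044]
(-122, 25.5, 140.9) [-0.0637, 0.2656, -0.0092]
```

>>> {"api": "servo_tool", "payload": {"motion": [[[-0.0026, 0.0159, 0.0155, 0, 0, 0, 1], [-0.006, 0.03, 0.0276, 0, 0, 0, 1], [-0.0097, 0.045, 0.037, 0, 0, 0, 1], [-0.0135, 0.0606, 0.0448, 0, 0, 0, 1], [-0.0175, 0.077, 0.051, 0, 0, 0, 1], [-0.0216, 0.094, 0.0554, 0, 0, 0, 1], [-0.0259, 0.111, 0.0582, 0, 0, 0, 1], [-0.03, 0.1286, 0.059, 0, 0, 0, 1], [-0.0344, 0.146, 0.0582, 0, 0, 0, 1], [-0.0387, 0.1634, 0.0554, 0, 0, 0, 1]]]}}

```text
clock: 10.05
eef_pos: [377.6, -370.2, 173.2]
eef_rot: [3.141, -0.0, 0.247]
wrist_force: [0.6, -2.6, 1.6]
finger_gap: 9.9
finger_force: 10.0
```

>>> {"api": "servo_tool", "payload": {"motion": [[[-0.0041, 0.017, -0.0044, 0, 0, 0, 1], [-0.0081, 0.0332, -0.0106, 0, 0, 0, 1], [-0.012, 0.049, -0.0184, 0, 0, 0, 1], [-0.0156, 0.064, -0.0278, 0, 0, 0, 1], [-0.019, 0.078, -0.0388, 0, 0, 0, 1], [-0.022, 0.089, -0.049, 0, 0, 0, 1], [-0.0225, 0.092, -0.052, 0, 0, 0, 1], [-0.023, 0.0945, -0.055, 0, 0, 0, 1], [-0.023, 0.0945, -0.055, 0, 0, 0, 1]]]}}

```text
clock: 10.95
eef_pos: [366.6, -324.5, 146.6]
eef_rot: [3.139, -0.001, 0.247]
wrist_force: [0.0, -5.1, 8.7]
finger_gap: 9.7
finger_force: 10.0
```

```bash
python3 -c "
from s import *
go((-122,19.6,147.7))"
```

```text
t 10.95 world [ 366.6 -324.5  146.6] stand -121.9 20.8 F [ 0.  -5.1  8.7] gap 9.7 rot [ 3.139e+00 -1.000e-03  2.470e-01] turn [ 0.0009  0.0004 -0.0023] j [-0.8   0.22  1.76 -0.    1.15  0.53]
(-122, 19.6, 147.7) [0.0004, -0.0023, 0.0023]
```

>>> {"api": "servo_tool", "payload": {"motion": [[[-0.001, 0.005, -0.005, 0, 0, 0, 1], [-0.001, 0.005, -0.005, 0, 0, 0, 1], [-0.001, 0.005, -0.005, 0, 0, 0, 1]]]}}

```text
clock: 11.25
eef_pos: [367.2, -324.1, 145.1]
eef_rot: [3.133, -0.003, 0.247]
wrist_force: [6.1, -19.0, 8.3]
finger_gap: 10.3
finger_force: 10.0
```

```bash
python3 -c "
from s import *
go()"
```

```text
t 11.25 world [ 367.2 -324.1  145.1] stand -121.3 21.0 F [  6.1 -19.    8.3] gap 10.3 rot [ 3.133e+00 -3.000e-03  2.470e-01] turn [ 0.0025  0.0015 -0.0022] j [-0.8   0.22  1.77 -0.    1.14  0.53]
```

>>> {"api": "servo_tool", "payload": {"motion": [[[0, -0.002, 0.004, 0, 0, 0, 0.7], [0, -0.006, 0.006, 0, 0, 0, 0.7], [0, -0.006, 0.006, 0, 0, 0, 0.7], [0, -0.006, 0.006, 0, 0, 0, 0.7], [0, -0.006, 0.06, 0, 0, 0, 0.7], [0, -0.006, 0.13, 0, 0, 0, 0.7], [-0.05, 0.05, 0.2, 0, 0, 0, 0.7], [-0.1, 0.15, 0.2, 0, 0, 0, 0.7], [-0.1, 0.25, 0.2, 0, 0, 0, 0.7], [-0.1, 0.35, 0.2, 0, 0, 0, 0.7]]]}}

```text
clock: 12.25
eef_pos: [314.8, -150.7, 243.1]
eef_rot: [3.142, -0.0, 0.246]
wrist_force: [0.9, 0.2, 1.2]
finger_gap: 28.1
finger_force: 0.0
```

>>> {"api": "servo_tool", "payload": {"motion": [[[0, 0.1, 0, 0, 0, 0, 0.7], [0, 0.2, 0, 0, 0, 0, 0.7], [0, 0.3, 0, 0, 0, 0, 0.7], [0, 0.3, 0, 0, 0, 0, 0.7], [0, 0.3, 0, 0, 0, 0, 0.7]]]}}

```text
clock: 12.75
eef_pos: [315.7, -1.4, 243.1]
eef_rot: [3.141, 0.0, 0.251]
wrist_force: [-0.1, -0.3, 0.7]
finger_gap: 28.1
finger_force: 0.0
```

Run:
```python
from s import *
c=shot('side','side6'); d=shot('top','top6')
o=np.zeros((400,800,3),np.uint8); o[:,:400]=cv2.resize(c['frame'][160:360,165:365,::-1],(400,400)); o[:320,400:]=cv2.resize(d['frame'][170:330,190:390,::-1],(400,320)); cv2.imwrite('pics/z6.png',o)
go()
from m import cloud
Mx=np.array([[np.cos(a),-np.sin(a)],[np.sin(a),np.cos(a)]])
for s in ('side0','side6','top0','top6'):
    P,C,u,v=cloud(s);q=(P[:,:2]-O)@Mx; z=P[:,2]
    h=(abs(q[:,0]+118)<18)&(abs(q[:,1]-20)<25)&(z>140)&(z<190)&(C.max(1)<70); print(s,'handle',np.median(np.c_[q,z][h],0).round(1))
    for y in (-49,-30,0,30):print(y,np.median(z[(abs(q[:,0]+33)<24)&(abs(q[:,1]-y)<5)&(z<180)&(z>60)]).round(1),end=' ')
    print()
```

```text
t 12.85 world [315.8  -3.1 243. ] stand -94.9 345.1 F [ 0.1 -0.   0.1] gap 28.3 rot [-3.142e+00  1.000e-03  2.460e-01] turn [ 0.     -0.0002 -0.002 ] j [-0.13 -0.29  2.03 -0.    1.41  1.2 ]
side0 handle [-117.8   17.6  171.4]
-49 116.3 -30 100.8 0 79.2 30 94.3 
side6 handle [-118.5   17.7  171.1]
-49 124.4 -30 124.3 0 124.1 30 123.4 
top0 handle [-118.8   22.3  171.7]
-49 114.7 -30 98.8 0 77.9 30 93.0 
top6 handle [-118.8   22.3  171.9]
-49 124.6 -30 124.1 0 123.4 30 122.9
```

View pics/z6.png

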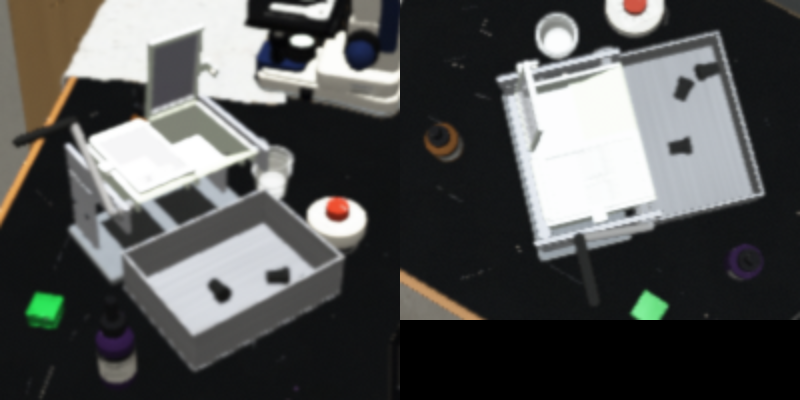

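All three stoppers are in the dish, the near cover looks shut, and the handle is back at its start position. I'll make one like-for-like check of the cover and of object shifts.

Run:
```python
from s import *
from m import cloud
Mx=np.array([[np.cos(a),-np.sin(a)],[np.sin(a),np.cos(a)]])
for s in ('side2','side6','top2','top6'):
    P,C,u,v=cloud(s);q=(P[:,:2]-O)@Mx; z=P[:,2]
    for y in (-45,-30,0,30):print(y,np.median(z[(abs(q[:,0]+25)<15)&(abs(q[:,1]-y)<5)&(z<180)&(z>60)]).round(1),end=' ')
    print(s)
A,B=[cv2.cvtColor(load(s)['frame'],cv2.COLOR_RGB2GRAY) for s in ('side0','side6')]
for n,(u,v) in dict(violet=(223,330),timer=(333,270),cups=(303,243)).items(): print(n,cv2.absdiff(A,B)[v-15:v+15,u-12:u+12].mean())
A,B=[cv2.cvtColor(load(s)['frame'],cv2.COLOR_RGB2GRAY) for s in ('top0','top6')]
print('oil',cv2.absdiff(A,B)[228:252,200:222].mean(),'cups',cv2.absdiff(A,B)[175:198,257:280].mean())
```

```text
-45 123.4 -30 123.1 0 123.1 30 123.2 side2
-45 125.0 -30 124.5 0 124.1 30 123.4 side6
-45 122.8 -30 122.4 0 123.1 30 122.5 top2
-45 124.7 -30 124.1 0 123.6 30 122.8 top6
violet 0.5638888888888889
timer 0.4986111111111111
cups 0.6041666666666666
oil 0.8503787878787878 cups 1.1379962192816635
```

The cover is in its detent, but its edge sits about 1.5 mm high after the tip (roughly 0.02 rad). A gentle re-press is cheap and safe.

```bash
python3 -c "
from s import *
go((-40,-24,240),(-40,-24,128))"
```

```text
t 12.85 world [315.8  -3.1 243. ] stand -94.9 345.1 F [ 0.1 -0.   0.1] gap 28.3 rot [-3.142e+00  1.000e-03  2.460e-01] turn [ 0.     -0.0002 -0.002 ] j [-0.13 -0.29  2.03 -0.    1.41  1.2 ]
(-40, -24, 240) [0.282, -0.6909, -0.006]
(-40, -24, 128) [0.282, -0.6909, -0.23]
```

>>> {"api": "servo_tool", "payload": {"motion": [[[0.282, -0.69, 0, 0, 0, 0, 1], [0.282, -0.69, 0, 0, 0, 0, 1], [0.282, -0.69, 0, 0, 0, 0, 1], [0.282, -0.69, 0, 0, 0, 0, 1], [0.282, -0.69, 0, 0, 0, 0, 1], [0.282, -0.69, 0, 0, 0, 0, 1], [0.282, -0.69, 0, 0, 0, 0, 1], [0.282, -0.69, 0, 0, 0, 0, 1], [0.282, -0.69, 0, 0, 0, 0, 1], [0.282, -0.69, 0, 0, 0, 0, 1]]]}}

```text
clock: 13.85
eef_pos: [455.4, -348.7, 242.3]
eef_rot: [-3.14, 0.001, 0.244]
wrist_force: [-0.2, 0.9, -0.4]
finger_gap: 1.0
finger_force: 0.0
```

>>> {"api": "servo_tool", "payload": {"motion": [[[0, 0, -0.08, 0, 0, 0, 1], [0, 0, -0.15, 0, 0, 0, 1], [0, 0, -0.2, 0, 0, 0, 1], [0, 0, -0.225, 0, 0, 0, 1], [0, 0, -0.235, 0, 0, 0, 1], [0, 0, -0.24, 0, 0, 0, 1], [0, 0, -0.244, 0, 0, 0, 1], [0, 0, -0.244, 0, 0, 0, 1]]]}}

```text
clock: 14.65
eef_pos: [457.2, -347.6, 122.2]
eef_rot: [3.14, -0.001, 0.247]
wrist_force: [-1.2, -1.0, 1.2]
finger_gap: 0.2
finger_force: 0.8
```

>>> {"api": "servo_tool", "payload": {"motion": [[[0, 0, -0.003, 0, 0, 0, 1], [0, 0, -0.005, 0, 0, 0, 1], [0, 0, -0.005, 0, 0, 0, 1]]]}}

```text
clock: 14.95
eef_pos: [457.5, -347.7, 121.2]
eef_rot: [3.139, -0.002, 0.248]
wrist_force: [-4.9, 4.6, 18.9]
finger_gap: 0.5
finger_force: 9.5
```

>>> {"api": "servo_tool", "payload": {"motion": [[[0, 0, 0.02, 0, 0, 0, 1], [0, 0, 0.1, 0, 0, 0, 1], [0, 0, 0.2, 0, 0, 0, 1], [0, 0, 0.25, 0, 0, 0, 1], [-0.1, 0.1, 0.25, 0, 0, 0, 1], [-0.18, 0.2, 0.25, 0, 0, 0, 1], [-0.25, 0.3, 0.25, 0, 0, 0, 1], [-0.28, 0.4, 0.25, 0, 0, 0, 1], [-0.28, 0.5, 0.25, 0, 0, 0, 1], [-0.28, 0.6, 0.25, 0, 0, 0, 1]]]}}

```text
clock: 15.95
eef_pos: [320.1, -88.9, 244.2]
eef_rot: [3.141, -0.001, 0.246]
wrist_force: [0.5, 0.1, -0.3]
finger_gap: 0.6
finger_force: 0.0
```

Run:
```python
from s import *
shot('top','top7'); shot('side','side7')
from m import cloud
Mx=np.array([[np.cos(a),-np.sin(a)],[np.sin(a),np.cos(a)]])
for s in ('side7','top7'):
    P,C,u,v=cloud(s);q=(P[:,:2]-O)@Mx; z=P[:,2]
    for y in (-45,-30,0,30):print(y,np.median(z[(abs(q[:,0]+25)<15)&(abs(q[:,1]-y)<5)&(z<180)&(z>60)]).round(1),end=' ')
    h=(abs(q[:,0]+118)<18)&(abs(q[:,1]-20)<25)&(z>140)&(z<190)&(C.max(1)<70); print(s,'handle',np.median(np.c_[q,z][h],0).round(1))
go()
```

```text
-45 123.2 -30 122.9 0 123.0 30 123.2 side7 handle [-118.3   17.6  171.6]
-45 122.8 -30 122.2 0 122.6 30 122.2 top7 handle [-118.7   22.4  172.2]
t 16.05 world [320.8 -86.3 244.5] stand -109.9 263.0 F [ 0.6 -0.4  0.7] gap 0.2 rot [ 3.141e+00 -2.000e-03  2.530e-01] turn [ 0.0001  0.0008 -0.0041] j [-0.37 -0.25  1.99  0.    1.4   0.94]
```

The cover is flat again, the tote is level, and the arm is clear.

```bash
python3 -c "
from cell import manip; print(manip.sign_off())"
```

```text
the job is handed in; nothing more can be done
None
```

I handed the job in at about 16 s: the cover-glass cover is shut, all three stoppers are in the dish, the boxes stayed in their bay, the tote is back on its level stop, and I re-pressed the cover once after tipping because its edge had lifted about 1.5 mm.

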